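Load the spring magazine with two clamp plates

TASK

Load both metal plates into the spring magazine, one at a time: slide the plate nearer the mouth along the tray until it lies over the mouth against the end wall, press it down until the side catches snap over it and hold it down on their own, then do the same with the second plate on top of it. Press gently: stop as soon as you feel a plate bottom out, do not ram it, and leave the carton, wrench and jar alone.

Things in the scene. Friction and masses are not known exactly. Their poses are not given: they have to be found in the camera images.
- magazine: Fixed grey and steel magazine on a plywood base: a tray on its -y side leads to an open-topped square column. Origin on the table under the centre of the column's mouth; z up; plates slide along +y. Mouth 123 mm (x) by 63 mm (y). Its end wall, inner face at y = +31.5 mm, rises 18 mm above tray level, its corner posts 8 mm.
- tray (a point): Middle of the loading tray's surface, 130 mm above the table, axes as the magazine's. The tray runs from y = -31 to -310 mm of the magazine, 123 mm wide between fences (at x = +-61.5 to +-66.5 mm, 8 mm high), open at its far end.
- mouth (a point): Centre of the mouth at tray level, axes as the magazine's. A sprung lift pad in the column is level with it when empty: it starts down at about 5 N and gains 0.11 N per mm (11 N at its lowest, 56 mm). With plate A latched, plate B pushed over the mouth drops in and rests on the catch noses, its underside 4 to 24 mm below tray level and some 4 mm clear of A.
- catches (a point): Point 23 mm below mouth, between two sprung catches at the middle of the mouth's x ends. Sloping noses, 28 mm wide, reach 4.5 mm over a plate's end flanges, yield downwards (up to 12 N more) and snap back over them; the plate then rises against their undersides. These lie 13.5 to 33.5 mm below tray level: set anew each time, not measured.
- column_floor (a point): Point 60 mm below mouth. Rigid bottom stops, clamped to the catches, move with them: plate B meets the stop (through plate A) 3.5 mm after its flanges' tops have passed the catches' undersides; plate A alone meets it 15.5 mm after. Each stop is felt as a sharp force rise (spring and catches stay below 22 N).
- plate_a: Aluminium clamp plate 120 x 60 x 12 mm, two dark round holes, about 0.20 kg; its x ends are stepped to flanges 7 mm thick and 7 mm long. Lies flat on the tray, 120 mm side across it: the one nearer the mouth, loaded first. Origin at the centre of its underside, x along 120 mm, y along 60 mm, z up.
- plate_b: The same plate, farther from the mouth on the tray, to be loaded second. At least 40 mm are free between the two plates. Origin at the centre of its underside.
- carton: Open cardboard carton of brass sleeves, 150 x 110 x 60 mm, origin at the centre of its underside. Leave alone.
- wrench: Steel wrench 190 mm long lying on the table. Leave alone.
- jar: Jar 70 mm wide and 90 mm high, origin at the centre of its underside. Leave alone.

How it is judged:
By the outcome, as a careful person would: the job done as asked, in the order asked, and still so for the second after the job is handed in, with the robot touching nothing.
It also fails if it takes over 64 s, if anything falls off the work surface, if the arm or the gripper's body presses on something with over 40 N, if the wrist force passes 120 N, or if a joint passes its speed limit or range.

ROBOT

A 7-joint arm with a two-finger parallel gripper is mounted at the origin on the work surface. World frame = base frame: x ahead of the robot, y to its left, z up, the work surface at z = 0. Lengths are in m, angles in rad, forces in N, time in s.
With the tool pointing down it reaches from about 0.425 to 0.95 m from the base axis. Payload 4.7 kg.
Tool frame: the origin (TCP) lies between the finger pads; the fingertips stand 25 mm ahead of it and the grasp point (between the pads) lies 6 mm ahead of it; x points along the fingers, z is the direction in which the jaws open and shut, and the axes are right-handed (so a half turn about x gives the same grasp; the last joint's range is limited). The gripper opens to 85 mm and grips with 20 to 120 N. Pads are 22 mm wide; open, the fingers measure 114 mm over their backs; the gripper's body (76 mm by 85 mm) begins 54 mm behind the grasp point. The pads swing forward as they close: fully open they stand 13 mm farther back than shut.
Start: joints at [-1.18, 0.469, -0.049, 1.532, 0.024, 1.141, -0.082], TCP at [0.275, 0.616, 0.236] pointing down, gripper open.
Joint ranges: [-2.59, 2.59], [-0.33, 1.99], [-1.39, 1.29], [0.1, 2.45], [-1.04, 4.18], [0.21, 1.99], [-2.66, 2.66]. Speed limits (rad/s): [2.57, 2.57, 3.14, 3.14, 3.14, 3.14, 3.14].

INTERFACE

Orientations are given as a 3x3 rotation matrix whose columns are the frame's x, y, z axes.
In Python, from rig import * gives the robot as it stands. Calls block until the motion is done:
- movep(position, orientation): joint-space move of the TCP to a pose.
- move_l(position, attitude=None, feed=0.15, until_force=None): straight line of the TCP; attitude=None keeps the orientation; feed is the mean speed in m/s. With until_force (N) it stops when the force on the tool has changed by that much, and returns True; else False.
- move_joints(angles): joint-space move.
- command_gripper(opening, newtons=None): finger opening in m; newtons is the grip in N (None keeps the last); returns when the fingers have stopped.
- sleep(seconds).
- inverse_kinematics(position, orientation): joint angles nearest the present ones, or None.
- sense(): the state.
- camera(name): name is "scene" or "top" or "wrist"; returns (picture, depth): 480x640x3 uint8, red, green, blue; 480x640 float32, m along the optical axis (not along the pixel's ray), 0 where there is no reading.
- camera_params(name): a dict with "K" (3x3 intrinsics, pixels), "position" and "rotation" of the camera in the world; the wrist camera has in their place "tool_from_camera" (4x4, takes a point from camera to tool coordinates, whose origin is the TCP and whose axes are the tool frame's). Camera axes: x right, y down, z forward; pixel columns grow to the right and rows downward; lengths in m; the calibration is good to about 2 mm. A picture is of the moment at which its call begins: read the wrist's pose just before it. camera_params takes no time and is no camera call.
A pose or a line that the arm cannot do raises Unreachable and nothing moves.
- finish_job(): hands the job in, once; it reports no verdict.
The state is a dict: "time_s": time; "joint_pos": joint angles; "qd": joint speeds; "joint_efforts": joint torques, N m; "position": TCP position; "tcp_rot": TCP orientation; "wrist_force": force on the tool from outside, world axes, zero at the start; "ft_torque": the same for the moment, N m; "finger_gap": finger opening in m.
Only numpy, scipy, OpenCV 4.12 (cv2) and the standard library are available. Lean on these libraries where they do the work, as an engineer would, in place of code of your own. Each camera call takes 0.05 s, during which the arm holds its last target.

## Working session

There is one attempt and no reset: what is moved stays moved. The work goes in short steps, each a Python script; the robot and the scene stay as the last script left them, time stands still between calls to the robot, and variables do not carry over. Pictures are saved under pics/ and viewed, and the job is handed in when it is done.

```bash
mkdir -p pics; ls; python3 - <<'E'
from rig import *
import cv2,numpy as np
s=sense();print({k:(np.round(v,3).tolist()) for k,v in s.items()})
for n in ["scene","top","wrist"]:
    p,d=camera(n);cv2.imwrite(f"pics/{n}0.png",p[:,:,::-1]);np.save(f"pics/{n}0.npy",d)
    print(n,{k:np.round(v,4).tolist() for k,v in camera_params(n).items()})
E
```

```text
pics
{'time_s': 0.0, 'joint_pos': [-1.18, 0.469, -0.049, 1.534, 0.024, 1.141, -0.082], 'qd': [-0.001, 0.001, 0.001, 0.0, 0.0, -0.0, -0.0], 'joint_efforts': [0.0, -51.031, -0.047, -23.772, 0.011, 0.008, -0.0], 'position': [0.275, 0.616, 0.235], 'tcp_rot': [[-0.001, -0.913, 0.408], [-0.002, 0.408, 0.913], [-1.0, -0.0, -0.002]], 'wrist_force': [-0.414, -0.043, -0.174], 'ft_torque': [-0.02, -0.024, 0.008], 'finger_gap': 0.086}
scene {'K': [[486.6271, 0.0, 315.7933], [0.0, 486.6271, 238.0306], [0.0, 0.0, 1.0]], 'position': [1.3726, -0.1675, 0.6195], 'rotation': [[0.3591, 0.513, -0.7797], [0.9333, -0.1967, 0.3004], [0.0008, -0.8356, -0.5494]]}
top {'K': [[501.1087, 0.0, 319.8947], [0.0, 501.1087, 242.6148], [0.0, 0.0, 1.0]], 'position': [0.4874, 0.1125, 1.1623], 'rotation': [[-0.0238, -0.9915, 0.1281], [-0.9995, 0.0263, 0.0181], [-0.0213, -0.1276, -0.9916]]}
wrist {'K': [[354.1797, 0.0, 321.3348], [0.0, 354.1797, 239.0612], [0.0, 0.0, 1.0]], 'tool_from_camera': [[-0.0002, -0.2889, 0.9574, -0.1369], [0.0001, -0.9574, -0.2889, 0.0733], [1.0, 0.0, 0.0002, -0.0002], [0.0, 0.0, 0.0, 1.0]]}
```

View pics/top0.png

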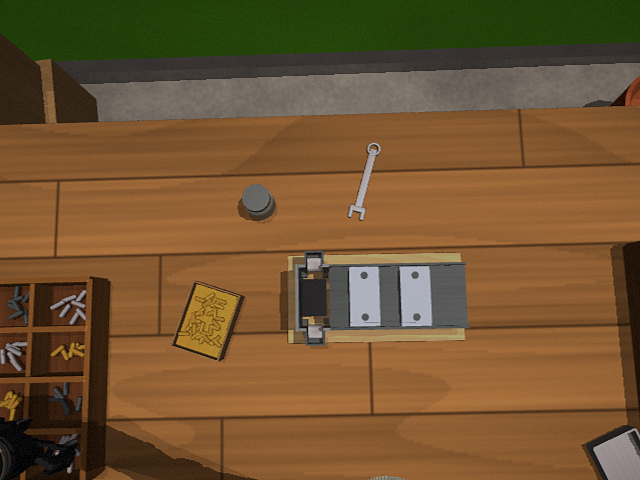

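View pics/scene0.png

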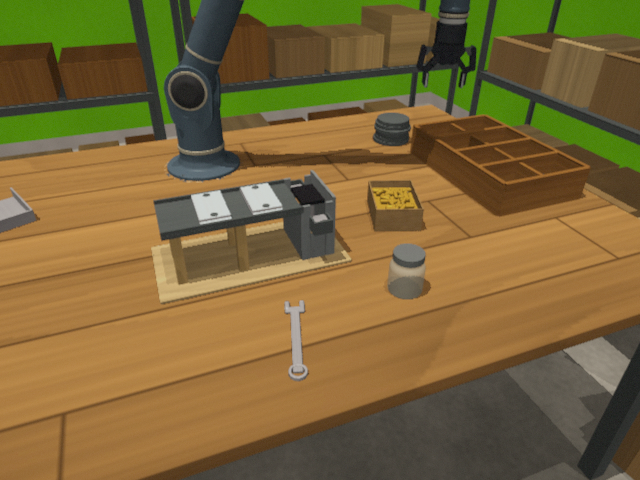

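View pics/wrist0.png

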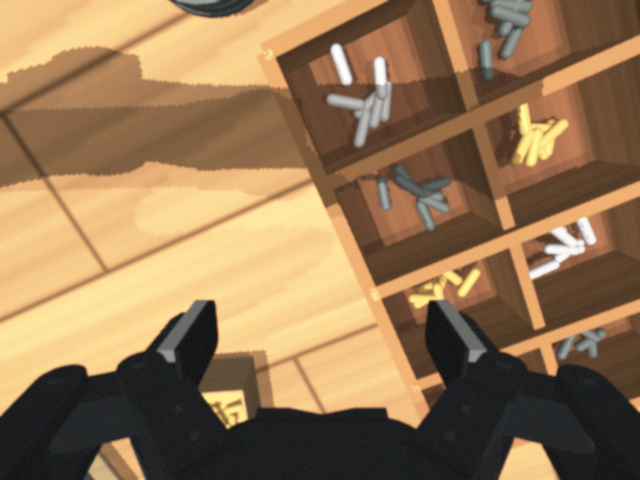

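The top view shows the mouth around (312,297), with plate A at (365,296) and plate B at (415,296). The tray runs to the right, which is world -y. Next I measure the plate and tray outlines from colour and depth.

```bash
cat > h.py <<'E'
import cv2,numpy as np
from rig import *
def ray(n,uv,z,T=None):
    c=camera_params(n);K=c["K"]
    if T is None: R,t=np.array(c["rotation"]),np.array(c["position"])
    else: R,t=T[:3,:3],T[:3,3]
    uv=np.atleast_2d(uv).astype(float)
    d=np.c_[(uv[:,0]-K[0][2])/K[0][0],(uv[:,1]-K[1][2])/K[1][1],np.ones(len(uv))]@R.T
    return t+d*((z-t[2])/d[:,2])[:,None]
def wristT(s):
    W=np.eye(4);W[:3,:3]=s["tcp_rot"];W[:3,3]=s["position"]
    return W@np.array(camera_params("wrist")["tool_from_camera"])
def plates(p,n,z,T=None,amin=500):
    hsv=cv2.cvtColor(p,cv2.COLOR_RGB2HSV)
    m=((hsv[:,:,2]>150)&(hsv[:,:,1]<40)).astype(np.uint8)*255
    m=cv2.morphologyEx(m,cv2.MORPH_OPEN,np.ones((3,3)))
    out=[]
    for c in cv2.findContours(m,cv2.RETR_EXTERNAL,cv2.CHAIN_APPROX_NONE)[0]:
        if cv2.contourArea(c)<amin: continue
        P=ray(n,c[:,0],z,T)[:,:2]
        r=cv2.minAreaRect((P*1000).astype(np.float32)); out.append((r,cv2.minAreaRect(c)[0]))
    return out
E
python3 - <<'E'
from h import *
p=cv2.imread("pics/top0.png")[:,:,::-1].copy();d=np.load("pics/top0.npy")
for r in plates(p,"top",.142):print(r)
c=camera_params("top");K=c["K"];R=np.array(c["rotation"])
v,u=np.mgrid[0:480,0:640]
X=np.stack([(u-K[0][2])/K[0][0]*d,(v-K[1][2])/K[1][1]*d,d],-1)@R.T+c["position"]
for (a,b) in [(365,296),(415,296),(391,296),(450,296),(345,296),(312,297),(298,297),(315,262),(315,333),(391,266),(391,327)]:print(a,b,X[b,a].round(4))
# points within tray band incl. fences
m=(X[...,2]>.12)&(X[...,2]<.165)&(u>270)&(u<480)&(v>240)&(v<350)
r=cv2.minAreaRect((X[m][:,:2]*1000).astype(np.float32));print(r)
cv2.imwrite("pics/crop.png",cv2.resize(p[235:355,275:475,::-1],None,fx=4,fy=4,interpolation=cv2.INTER_CUBIC))
E
```

```text
(((508.5093078613281, 44.3857421875), (59.61174011230469, 117.55685424804688), 89.514892578125), (364.1249694824219, 295.9971618652344))
(((506.712646484375, -58.999507904052734), (59.881103515625, 118.75450897216797), 89.5894546508789), (415.49249267578125, 295.7966003417969))
365 296 [0.508  0.0426 0.1427]
415 296 [ 0.5055 -0.0578  0.1439]
391 296 [ 0.507  -0.0115  0.128 ]
450 296 [ 0.504  -0.1302  0.1339]
345 296 [0.5092 0.0826 0.1303]
312 297 [0.5089 0.1503 0.1284]
298 297 [0.5094 0.1786 0.1348]
315 262 [0.5823 0.143  0.1115]
315 333 [0.4351 0.1463 0.1109]
391 266 [ 0.5685 -0.0141  0.1277]
391 327 [ 0.4448 -0.0077  0.1385]
((507.4310302734375, 10.481582641601562), (347.6038513183594, 135.0528106689453), 89.42154693603516)
```

View pics/crop.png

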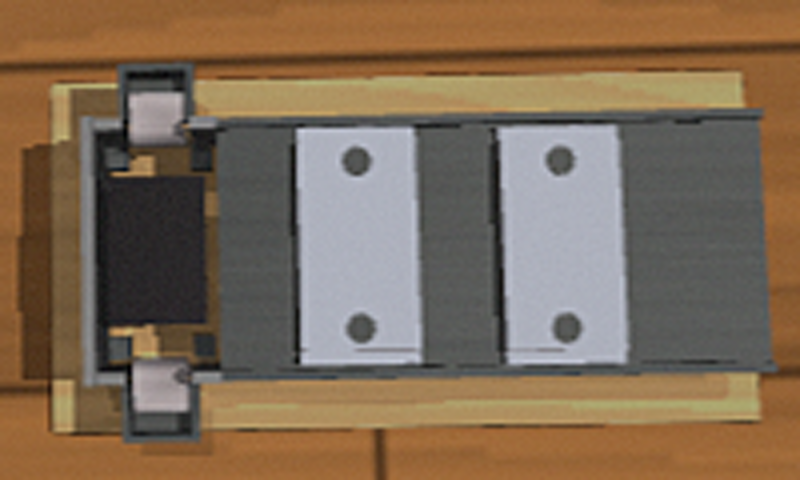

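```bash
cat >> h.py <<'E'
th=-0.011
X=np.array([np.cos(th),np.sin(th),0]);Y=np.array([-np.sin(th),np.cos(th),0])
R0=np.column_stack([[0,0,-1],Y,X])
M=np.array([.5085,.147,0])
def mag(x,y,z): return M+X*x+Y*y+np.array([0,0,z])
E
python3 - <<'E'
from h import *
print((np.array([[.5085,.0444,0],[.5067,-.059,0]])-M)@np.c_[X,Y])
command_gripper(.045)
movep(mag(0,-.154,.26),R0)
s=sense();p,d=camera("wrist");cv2.imwrite("pics/w1.png",p[:,:,::-1]);np.save("pics/w1.npy",d)
print(s["time_s"],s["position"],s["finger_gap"],s["wrist_force"])
E
```

```text
[[ 0.00112858 -0.10259379]
 [ 0.00046606 -0.20600734]]
2.9917 [ 0.50706337 -0.00566389  0.25988614] 0.04499766980151822 [-0.16720924  0.699898    0.08438958]
```

View pics/w1.png

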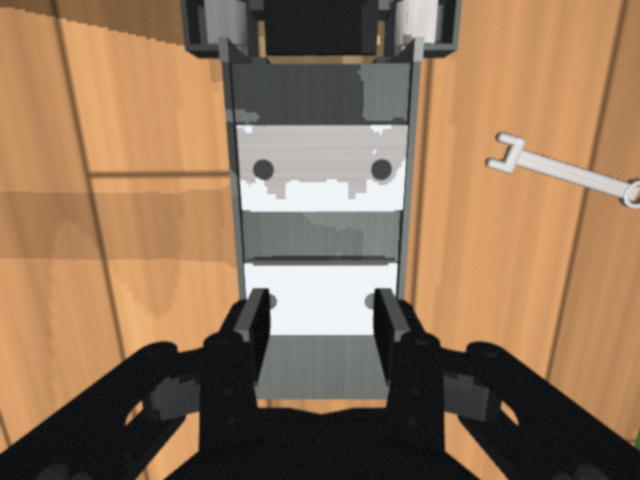

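The wrist view shows A's rear edge at row ~211, B's front edge at row ~264 and the mouth edge at row ~64, with the jaws square to the tray. I'll check these against the top-camera numbers, then lower into the gap and push A.

```bash
python3 - <<'E'
from h import *
s=sense();T=wristT(s)
f=lambda uv,z:((ray("wrist",uv,z,T)[0]-M)@np.c_[X,Y]*1000).round(1)
print("Arear",f((240,211),.142),f((402,211),.142),"Bfront",f((247,264),.142),f((397,264),.142),"mouth",f((236,64),.13),f((408,64),.13))
move_l(mag(0,-.154,.20),R0,feed=.15)
hit=move_l(mag(0,-.154,.158),feed=.06,until_force=5)
s=sense();print(hit,s["time_s"],s["position"],s["wrist_force"])
p,d=camera("scene");cv2.imwrite("pics/s2.png",p[120:300,130:370,::-1].repeat(3,0).repeat(3,1))
E
```

```text
Arear [ -59.3 -134.9] [  59.6 -134.7] Bfront [ -56.5 -176.4] [  58.6 -176.2] mouth [-58.2 -34.9] [ 59.6 -34.6]
False 4.4417 [ 0.50704642 -0.00706992  0.15813714] [0.62313437 0.09816413 1.1036816 ]
```

View pics/s2.png

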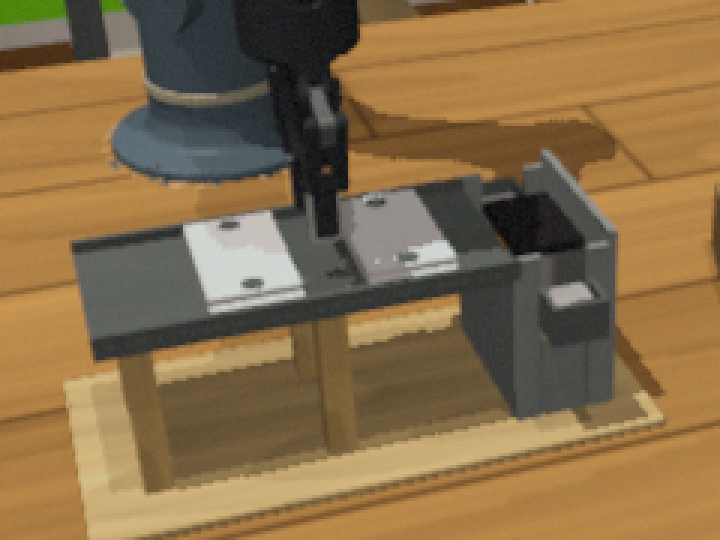

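The fingers are in the gap just above the tray, clear of both plates. Now I push A to the end wall.

```bash
python3 - <<'E'
from h import *
h1=move_l(mag(0,-.065,.158),feed=.08,until_force=10)
s=sense();print(h1,s["time_s"],((s["position"]-M)@np.c_[X,Y]).round(4),s["wrist_force"].round(2))
if not h1:
  h2=move_l(mag(0,-.025,.158),feed=.02,until_force=7)
  s=sense();print(h2,s["time_s"],((s["position"]-M)@np.c_[X,Y]).round(4),s["wrist_force"].round(2))
p,d=camera("top");cv2.imwrite("pics/t3.png",cv2.resize(p[235:355,275:475,::-1],None,fx=4,fy=4))
p,d=camera("wrist");cv2.imwrite("pics/w3.png",p[:,:,::-1])
E
```

```text
False 5.7583 [ 0.     -0.0657] [-0.47  0.16  0.42]
False 7.9083 [ 0.     -0.0251] [ 0.25 -0.54  0.48]
```

View pics/t3.png

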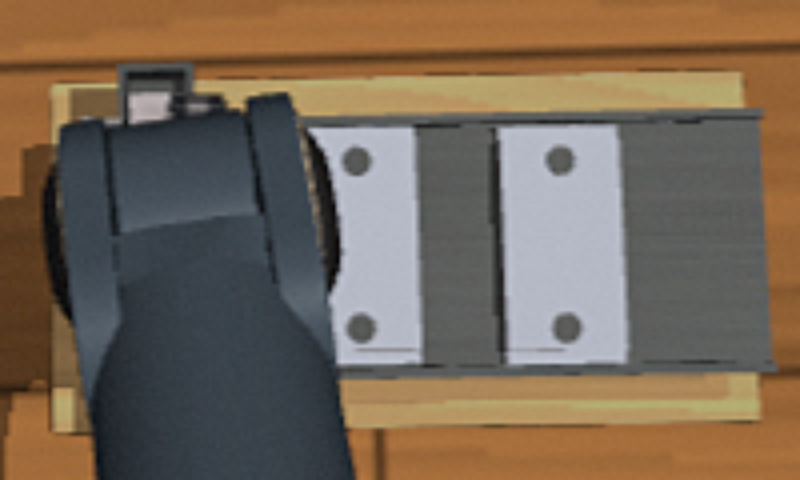

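View pics/w3.png

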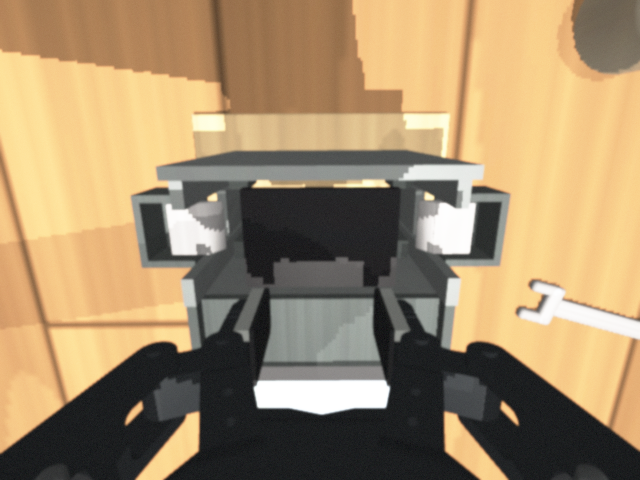

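The fingertips passed above A without moving it: at this opening they stand farther back than I assumed. I'll go back to the gap and feel for the tray gently.

```bash
python3 - <<'E'
from h import *
move_l(mag(0,-.025,.17),feed=.1)
move_l(mag(0,-.1545,.17),feed=.2)
sleep(.1)
h=move_l(mag(0,-.1545,.138),feed=.025,until_force=3)
s=sense();print(h,s["time_s"],s["position"].round(4),s["wrist_force"].round(2))
zt=s["position"][2]
z=zt+.004
move_l(mag(0,-.1545,z),feed=.05)
h1=move_l(mag(0,-.065,z),feed=.07,until_force=10)
s=sense();print(h1,s["time_s"],((s["position"]-M)@np.c_[X,Y]).round(4),s["wrist_force"].round(2))
if not h1:
  h2=move_l(mag(0,-.025,z),feed=.02,until_force=7)
  s=sense();print(h2,s["time_s"],((s["position"]-M)@np.c_[X,Y]).round(4),s["wrist_force"].round(2))
p,d=camera("wrist");cv2.imwrite("pics/w4.png",p[:,:,::-1])
E
```

```text
False 10.6083 [ 0.5069 -0.0075  0.1382] [ 0.97 -0.64  0.74]
False 12.2833 [-0.0001 -0.0655] [-0.11 -0.78  0.33]
True 13.5583 [ 0.     -0.0404] [ 0.09 -1.02  1.69]
```

View pics/w4.png

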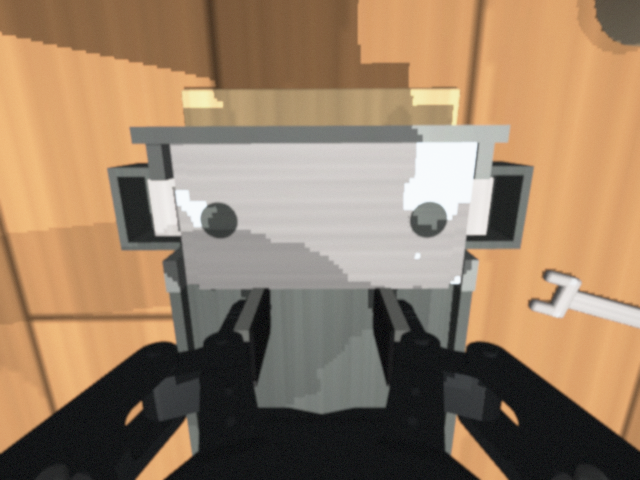

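A is against the end wall: the push stopped at y = -40.4 mm, against -39.5 expected. I'll press with the jaws shut, which puts the tips farther forward and keeps the gripper body above the end wall.

```bash
python3 - <<'E'
from h import *
s=sense();z=s["position"][2]
move_l(mag(0,-.046,z),feed=.06)
move_l(mag(0,-.046,.19),feed=.2)
command_gripper(0)
move_l(mag(0,-.001,.19),feed=.2)
sleep(.15)
h=move_l(mag(0,-.001,.145),feed=.04,until_force=2.5)
s=sense();print(h,s["time_s"],s["position"].round(4),s["wrist_force"].round(2),s["finger_gap"])
p,d=camera("scene");cv2.imwrite("pics/s5.png",p[120:300,130:370,::-1].repeat(3,0).repeat(3,1))
E
```

```text
True 16.325 [0.5083 0.146  0.1455] [ 0.34 -0.44  3.72] 0.0002835694277639555
```

View pics/s5.png

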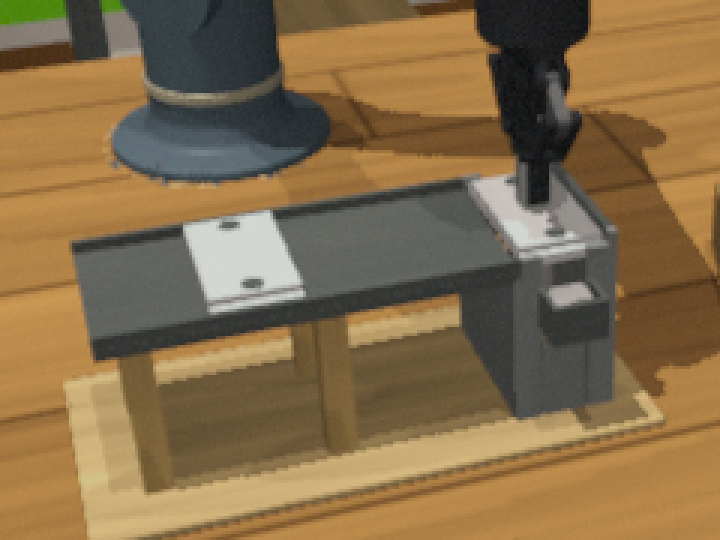

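```bash
python3 - <<'E'
from h import *
c=camera_params("scene");K=np.array(c["K"]);R=np.array(c["rotation"])
s=sense()
for dz in (.0,-.0035,-.025):
    q=K@(R.T@(s["position"]+[0,0,dz]-c["position"]));q=q/q[2];print(dz,q[:2],"crop",(q[0]-130)*3,(q[1]-120)*3)
p,d=camera("scene")
v,u=np.mgrid[0:480,0:640]
P=np.stack([(u-K[0,2])/K[0,0]*d,(v-K[1,2])/K[1,1]*d,d],-1)@R.T+c["position"]
for uv in [(309,186),(309,178),(314,196),(300,186),(318,190),(308,172)]: print(uv,P[uv[1],uv[0]].round(4),p[uv[1],uv[0]])
print(s["wrist_force"],s["position"])
p,d=camera("wrist");cv2.imwrite("pics/w6.png",p[:,:,::-1])
E
```

```text
0.0 [307.1608539  186.42453231] crop 531.4825617002509 199.27359691697862
-0.0035 [307.17569137 187.90193109] crop 531.5270741156 203.70579326346794
-0.025 [307.26563469 196.85777974] crop 531.7969040761765 230.57333922924798
(309, 186) [0.5206 0.1456 0.1525] [20 26 23]
(309, 178) [0.5203 0.1458 0.1708] [30 29 34]
(314, 196) [0.5432 0.1481 0.1399] [111 111 107]
(300, 186) [0.4916 0.1357 0.1404] [200 194 189]
(318, 190) [0.5242 0.1643 0.1414] [150 144 139]
(308, 172) [0.5454 0.1345 0.1976] [28 25 26]
[ 0.31227929 -0.04382212  3.5489862 ] [0.50823975 0.14592819 0.14554308]
```

View pics/w6.png

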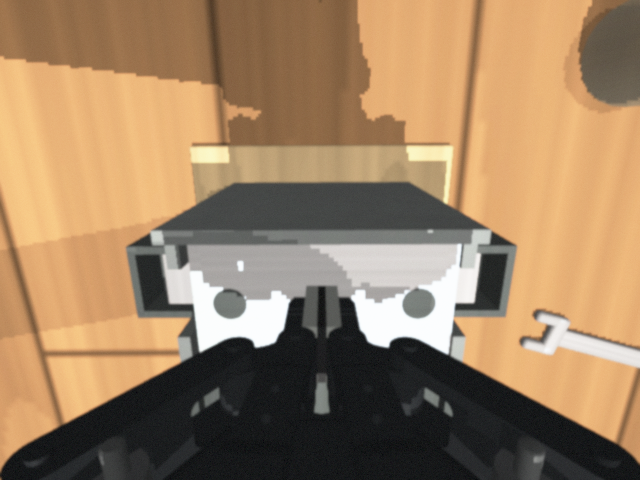

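```bash
python3 - <<'E'
from h import *
s=sense();t=s["position"]
for n in("scene","wrist"):
    p,d=camera(n)
    c=camera_params(n);K=np.array(c["K"])
    if n=="scene": R,o=np.array(c["rotation"]),np.array(c["position"])
    else:
        T=wristT(s);R,o=T[:3,:3],T[:3,3]
    v,u=np.mgrid[0:480,0:640]
    P=np.stack([(u-K[0,2])/K[0,0]*d,(v-K[1,2])/K[1,1]*d,d],-1)@R.T+o
    Q=(P-t)@np.c_[X,Y,[0,0,1]]*1000
    dark=(p.max(2)<75)&(d>0.02)
    for lo in range(0,110,10):
        m=dark&(Q[...,2]>=lo)&(Q[...,2]<lo+10)&(abs(Q[...,0])<110)&(abs(Q[...,1])<110)
        if m.sum()>5: print(n,lo,m.sum(),"x",np.percentile(Q[m][:,0],[2,98]).round(),"y",np.percentile(Q[m][:,1],[2,98]).round())
E
```

```text
scene 0 57 x [-41.  61.] y [-5. 35.]
scene 10 33 x [ 5. 17.] y [-9.  6.]
scene 20 31 x [ 8. 17.] y [-8. 10.]
scene 30 16 x [ 7. 18.] y [-12.   5.]
scene 40 78 x [-24.  36.] y [-14.   9.]
scene 50 58 x [-27.  44.] y [-14.  10.]
scene 60 101 x [-36.  52.] y [-18.  10.]
scene 70 107 x [-45.  61.] y [-18.  10.]
scene 80 134 x [-53.  64.] y [-19.  11.]
scene 90 105 x [-16.  54.] y [-20.  19.]
scene 100 105 x [-21.  44.] y [-19.   9.]
wrist 0 346 x [-12.  12.] y [ 6. 11.]
wrist 10 512 x [-13.  13.] y [ 6. 11.]
wrist 20 385 x [-13.  13.] y [ 6. 11.]
wrist 30 1313 x [-19.  20.] y [-7. 14.]
wrist 40 5391 x [-34.  34.] y [-8. 14.]
wrist 50 8070 x [-39.  40.] y [-8. 13.]
wrist 60 11841 x [-47.  48.] y [-7. 18.]
wrist 70 16447 x [-55.  55.] y [-4. 18.]
wrist 80 16189 x [-58.  58.] y [ 6. 20.]
wrist 90 2649 x [-18.  18.] y [18. 21.]
```

The depth check shows the tips really stand ~3.5 mm ahead of the TCP. The gripper is slim enough to enter the mouth and stays clear of the catches and the end wall. Next I press A.

```bash
python3 - <<'E'
from h import *
h=move_l(mag(0,-.001,.085),feed=.02,until_force=24)
s=sense();print(h,s["time_s"],s["position"].round(4),s["wrist_force"].round(2),s["ft_torque"].round(2))
p,d=camera("wrist");cv2.imwrite("pics/w7.png",p[:,:,::-1])
move_l(mag(0,-.001,.165),feed=.12)
move_l(mag(0,-.06,.25),feed=.2)
s=sense();print(s["time_s"])
p,d=camera("wrist");cv2.imwrite("pics/w8.png",p[:,:,::-1]);np.save("pics/w8.npy",d)
E
```

```text
True 18.95 [0.5084 0.1459 0.0923] [-2.61 -1.2   9.03] [-0.08  0.5   0.04]
20.425
```

View pics/w8.png

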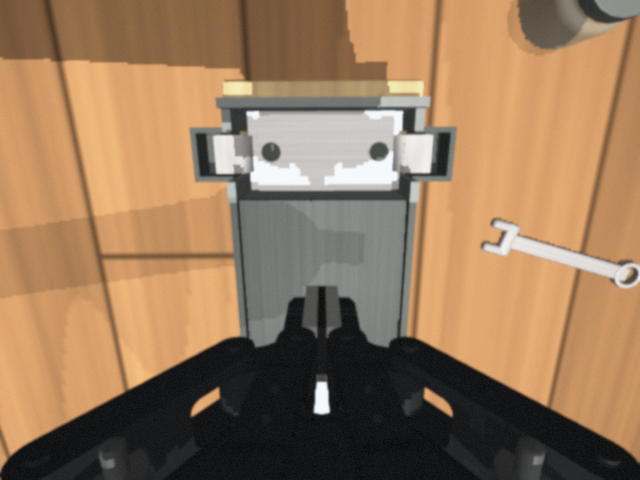

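View pics/w7.png

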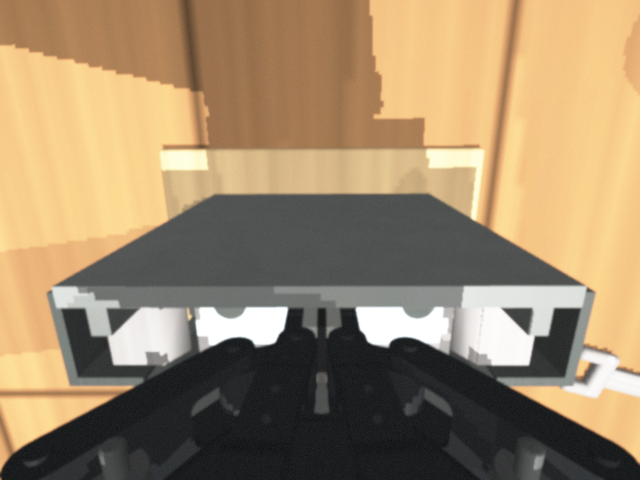

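```bash
python3 - <<'E'
from h import *
s=sense();d=np.load("pics/w8.npy");T=wristT(s);K=np.array(camera_params("wrist")["K"])
v,u=np.mgrid[0:480,0:640]
P=np.stack([(u-K[0,2])/K[0,0]*d,(v-K[1,2])/K[1,1]*d,d],-1)@T[:3,:3].T+T[:3,3]
for n,(a,b,c,e) in {"plateL":(262,290,165,180),"plateC":(310,340,140,160),"plateR":(360,385,165,180),"tray":(270,370,215,225),"noseL":(222,235,145,160),"noseR":(412,425,145,160)}.items():
    print(n,np.median(P[c:e,a:b].reshape(-1,3),0).round(4))
E
```

```text
plateL [0.4706 0.1309 0.1014]
plateC [0.509  0.1478 0.1014]
plateR [0.5468 0.1302 0.1015]
tray [0.5055 0.0986 0.1288]
noseL [0.4357 0.1469 0.1083]
noseR [0.5802 0.1456 0.1084]
```

A is latched: level at z ≈ 0.102, about 27 mm below the tray, and holding on its own. Now for plate B.

```bash
python3 - <<'E'
from h import *
movep(mag(0,-.262,.2),R0)
command_gripper(.045)
move_l(mag(0,-.262,.15),feed=.15)
h=move_l(mag(0,-.262,.1355),feed=.05,until_force=4)
z=sense()["position"][2]; print(h,z)
if h: z+=.002; move_l(mag(0,-.262,z),feed=.05)
h1=move_l(mag(0,-.1,z),feed=.1,until_force=10)
s=sense();print(h1,s["time_s"],((s["position"]-M)@np.c_[X,Y]).round(4),s["wrist_force"].round(2))
if not h1:
  h2=move_l(mag(0,-.0405,z),feed=.03,until_force=7)
  s=sense();print(h2,s["time_s"],((s["position"]-M)@np.c_[X,Y]).round(4),s["wrist_force"].round(2))
p,d=camera("wrist");cv2.imwrite("pics/w9.png",p[:,:,::-1]);np.save("pics/w9.npy",d)
E
```

```text
False 0.1353758574210419
False 24.5083 [-0.     -0.1006] [-0.77  0.18  0.69]
False 26.6417 [ 0.     -0.0406] [ 0.14  0.44 -0.43]
```

View pics/w9.png

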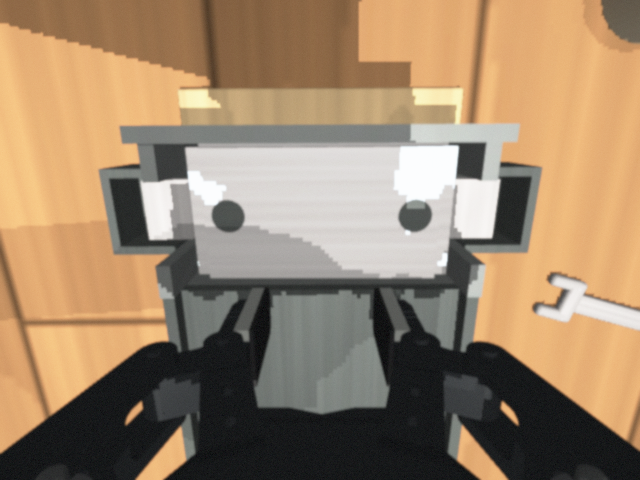

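B has dropped into the mouth, with its edges at rows 146–278 and looking square. I'll check its level and then press.

```bash
python3 - <<'E'
from h import *
s=sense();d=np.load("pics/w9.npy");T=wristT(s);K=np.array(camera_params("wrist")["K"])
v,u=np.mgrid[0:480,0:640]
P=np.stack([(u-K[0,2])/K[0,0]*d,(v-K[1,2])/K[1,1]*d,d],-1)@T[:3,:3].T+T[:3,3]
for a,b in [(205,160),(205,265),(430,160),(430,265),(320,200)]: print(np.median(P[b-4:b+5,a-4:a+5].reshape(-1,3),0).round(4))
z=s["position"][2]
move_l(mag(0,-.046,z),feed=.06)
move_l(mag(0,-.046,.18),feed=.2)
command_gripper(0)
move_l(mag(0,-.001,.16),feed=.2)
move_l(mag(0,-.001,.135),feed=.1,until_force=6)
sleep(.15)
h=move_l(mag(0,-.001,.105),feed=.04,until_force=2.5)
s=sense();print(h,s["time_s"],s["position"].round(4),s["wrist_force"].round(2))
E
```

```text
[0.4587 0.1687 0.1161]
[0.4519 0.1187 0.1113]
[0.5553 0.1676 0.1173]
[0.559  0.1199 0.1178]
[0.508  0.1508 0.1169]
True 29.2167 [0.5082 0.1461 0.1211] [ 0.37 -0.52  1.17]
```

```bash
python3 - <<'E'
from h import *
h=move_l(mag(0,-.001,.092),feed=.015,until_force=26)
s=sense();print(h,s["time_s"],s["position"].round(4),s["wrist_force"].round(2),s["ft_torque"].round(2))
move_l(mag(0,-.001,.165),feed=.12)
move_l(mag(0,-.06,.25),feed=.2)
s=sense();print(s["time_s"])
p,d=camera("wrist");cv2.imwrite("pics/w10.png",p[:,:,::-1])
T=wristT(s);K=np.array(camera_params("wrist")["K"])
v,u=np.mgrid[0:480,0:640]
P=np.stack([(u-K[0,2])/K[0,0]*d,(v-K[1,2])/K[1,1]*d,d],-1)@T[:3,:3].T+T[:3,3]
for n,(a,b,c,e) in {"plateL":(262,290,165,180),"plateC":(310,340,140,160),"plateR":(360,385,165,180),"tray":(270,370,215,225),"noseL":(222,235,145,160),"noseR":(412,425,145,160)}.items():
    print(n,np.median(P[c:e,a:b].reshape(-1,3),0).round(4))
E
```

```text
True 30.5 [0.5098 0.1463 0.1042] [-1.68  0.03  7.25] [-0.1   0.34  0.01]
31.8333
plateL [0.4713 0.1314 0.1017]
plateC [0.51   0.1483 0.1019]
plateR [0.5478 0.1306 0.102 ]
tray [0.5063 0.099  0.1292]
noseL [0.4368 0.1475 0.1087]
noseR [0.5815 0.146  0.1089]
```

View pics/w10.png

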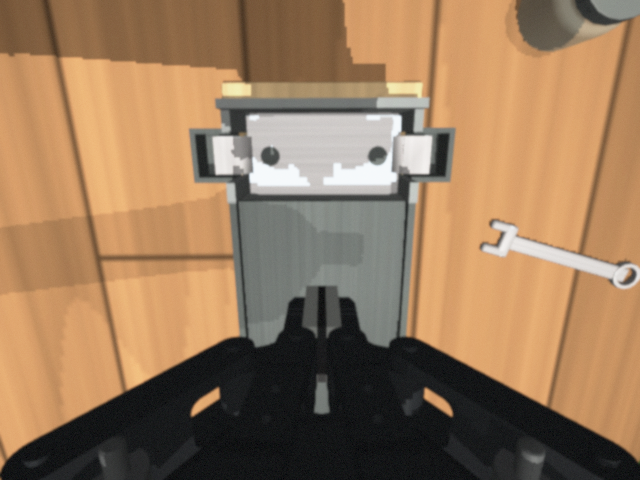

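B's top is now at the height A had when latched (0.102, level), and nothing is touching it. I'll take a last look from the fixed cameras, then hand in.

```bash
python3 - <<'E'
from h import *
s=sense();print(s["time_s"],s["wrist_force"].round(2),s["position"].round(4))
p,d=camera("scene");cv2.imwrite("pics/s11.png",p[:,:,::-1])
finish_job()
E
```

```text
31.8833 [-0.17  0.19 -0.09] [0.5068 0.088  0.2485]
the job is handed in; nothing more can be done
```

View pics/s11.png

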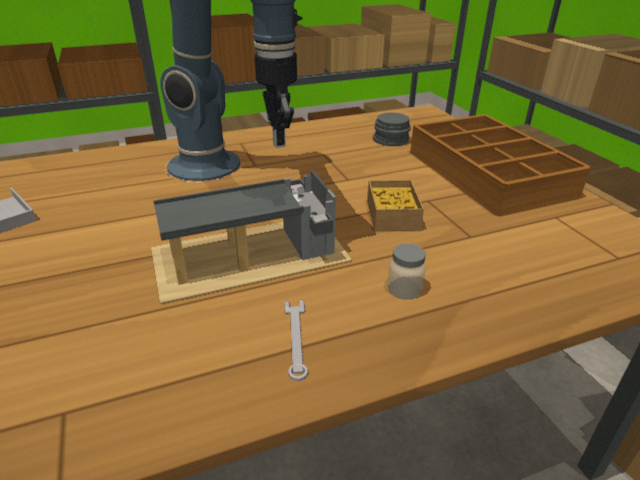

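Both plates are loaded in the magazine, A first and B on top of it, and I handed the job in at about 32 s of the 64 s allowed. The final scene picture shows the tray empty, the plates down in the mouth, and the carton, wrench and jar where they were.

- **Plate A:** I slid it to the end wall and pressed it with shut fingers, set to stop once the force had risen 24 N; it stopped with its top about 41 mm below tray level. After release it stayed level, with its top at z ≈ 0.102 m.
- **Plate B:** It dropped onto the catch noses with its top at about 0.1175 m. I pressed it until the force had risen 26 N, and it stopped with its top at about 0.1007 m, where the stop was expected. After release its top read 0.102 m, level, the same latched height as A had. The force on the tool was then about zero.

**What disagreed:**
- The first push at A passed over it without moving it. The fingertips stand only about 3.5 mm ahead of the TCP when shut, not the 25 mm stated, so I repeated the push lower.
- One depth point on B before pressing read 5 mm low. I took it as edge noise.
- The TCP was about 1.4 mm off in x at the end of B's press.
- I did not record the force during the presses, only after the arm had stopped (about 9 N and 7 N), so I have no measured peak.

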